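# Seat the wheel-dresser bar under the retaining block

## Task

Lift the red wheel-dresser bar out of its grey parking cradle by its bare metal tongue, and set it down clear of the cradle. Then take it again by its red body, slide the tongue under the green-topped retaining block of the setting stand until it is fully home against the stop inside, and let go. Do not disturb the paste tin, the oil bottle or the red screwdriver.

Things in the scene. Friction and masses are not known exactly. Their poses are not given: they have to be found in the camera images.
- dresser_center (a point): The wheel-dresser bar, loose, 0.11 to 0.21 kg. Point on its centre line, half-way along its 110 mm length and 12 mm above its flat underside; x axis along the bar towards the bare aluminium tongue, z up. The red body spans x from -55 to +9 mm, 24 mm wide, 24 mm high; a steel tip stands 8 mm out of its end (x = -63 mm).
- dresser_nose (a point): Free end of the dresser bar's tongue, mid-width, on the underside (55 mm along +x and 12 mm below dresser_center); same axes. Tongue: 46 mm long (back from this point along -x), 22 mm wide, 14 mm high. It goes into the pocket this end first; the red body is too high to enter.
- cradle: Grey plastic parking cradle, fixed, 84 x 44 mm, 40 mm high (foot 90 x 70 mm, 4 mm thick); origin on the bench under its centre, x axis towards its open end. Open above and at +x; inner floor at 14 mm, inside 28 mm wide. Its side walls stand 2 mm higher than the bar's body and leave fingers no room beside it.
- cradle_mouth (a point): Open end of the cradle (42 mm along x from its origin), on its inner floor, 14 mm above the bench; axes as the cradle's. The bar's tongue starts standing out freely along +x from here, its underside 14 mm above the bench. Lift the bar straight up by some 35 mm or more to clear the walls.
- stand: Steel setting stand, fixed; origin on the bench, x axis the slide direction. Flat deck 10 mm high, 70 mm wide, x -100 to +92 mm. Retaining block at its +x end: 60 mm wide, green top at 36.5 mm, screw heads to 40.5 mm. The deck before it (x below 28 mm) is free for laying down the bar. The grey grinder to its right is about 0.27 m high: pass above it.
- pocket_mouth (a point): Mouth of the pocket under the block: mid-width, on the deck (36 mm along x, 10 mm above the stand's origin); axes as the stand's. Pocket 25 mm wide, 16.5 mm high, 44 mm deep along +x. Two low cheeks flare it out to about 42 mm over the 8 mm before the mouth. With the tongue home the red body stands 2 mm before the mouth.
- pocket_stop (a point): Centre of the pocket's stop face at deck height (80 mm along x and 10 mm above the stand's origin); axes as the stand's.
- paste_tin: Flat tin with a yellow lid, loose, 60 mm across, 24 mm high; origin at the centre of its underside. Leave it alone.
- oil_bottle: White bottle with a red nozzle, loose, 37 mm across, 113 mm high; origin at the centre of its underside. Leave it alone.
- driver_red: Red-handled screwdriver lying on the bench, loose, 28 x 190 x 28 mm; origin under its centre. Leave it alone.

How it is judged:
On the way, in this order (a step that is already met when the one before it is completed fails the run):
1. the bar has been set down clear of the cradle and let go, lying flat, not yet in the pocket (horizontal distance between dresser_center and cradle above 0.07 m and height (world z) of dresser_center below 0.027 m and angle between dresser_center's own z axis and vertical below 0.1 rad and contact force between dresser and the fingers below 0.1 N and x of dresser_nose in the frame of pocket_stop below -0.01 m), for 0.2 s.
2. the bar has been taken between the fingers by its red body (contact force between dresser and the fingers above 2 N and x of the grasp point in the frame of dresser_center between -0.055 and 0.008 m and y of the grasp point in the frame of dresser_center between -0.012 and 0.012 m), for 0.1 s.
At the end, for the whole second after the job is handed in: The bar lies flat on the deck with its tongue in the pocket, its end within 3.5 mm of the stop and 4 mm of the centre line, in line with the stand within 5 degrees, released and at rest (x of dresser_nose in the frame of pocket_stop between -0.0035 and 0.002 m and y of dresser_nose in the frame of pocket_stop between -0.004 and 0.004 m and z of dresser_nose in the frame of pocket_stop between -0.002 and 0.002 m and angle between the x axis of dresser_center and the x axis of pocket_stop, either way round below 0.09 rad and angle between dresser_center's own z axis and vertical below 0.05 rad and linear speed of dresser below 0.01 m/s); the robot touches nothing.
It fails at once if the paste tin, the oil bottle or the red screwdriver was moved by more than 30 mm (distance of any of paste_tin, oil_bottle, driver_red from where it was at the start of the episode above 0.03 m).
It also fails if it takes over 48 s, if anything falls off the work surface, if the arm or the gripper's body presses on something with over 40 N, if the wrist force passes 120 N, or if a joint passes its speed limit or range.

## Robot

A 6-joint arm with a two-finger parallel gripper is mounted at the origin on a cart in front of the work surface, level with it; the furniture and walls round the work are solid. World frame = base frame: x ahead of the robot, y to its left, z up, the work surface at z = 0. Lengths are in m, angles in rad, forces in N, time in s.
With the tool pointing down it reaches from about 0.35 to 0.975 m from the base axis. Payload 4.9 kg.
Tool frame: the origin (TCP) lies midway between the tips of the shut fingers; the grasp point (between the pads) lies 19 mm behind it; y points along the fingers, x is the direction in which the jaws open and shut, and the axes are right-handed (so a half turn about y gives the same grasp; the last joint's range is limited). The gripper opens to 85 mm and grips with 20 to 120 N. Pads are 22 mm wide; open, the fingers measure 114 mm over their backs; the gripper's body (76 mm by 85 mm) begins 54 mm behind the grasp point. The pads swing forward as they close: fully open they stand 13 mm farther back than shut.
Start: joints at [-1.313, 0.053, 1.613, -0, 1.476, -0.119], TCP at [0.23, -0.581, 0.231] pointing down, gripper open.
Joint ranges: [-3.01, 3.01], [-1.01, 2.22], [0.06, 2.58], [-1.02, 4.17], [0.09, 2.62], [-3.14, 3.14]. Speed limits (rad/s): [2.57, 2.57, 3.14, 3.14, 3.14, 3.14].

## Interface

Orientations are given as a unit quaternion [w, x, y, z].
In Python, from bench import manip gives the robot as it stands.
- The arm moves only by the tool arm_command, never from a script. Its argument "commands" is text: rows parted by semicolons, each of 5 numbers parted by spaces: the shift along the tool's x, y, z in m, then the turn about the tool's y in rad, then the finger opening in m, from 0 to 0.0854. A call has 1 to 5 rows; each row is the pose to reach, as a shift and turn from the pose commanded when the call began, along the tool's axes at that moment; what a row does not reach only later rows make up. A row lasts 1/8 s, in which the tool goes at most 62.5 mm and 10.7 degrees, less where a joint would pass 70% of its speed; a pose out of reach is approached as far as the arm can. A call with a gripper value outside its range is refused whole. The fingers move at their own pace and stop on an object; "grip_force" is the grip in N (left out, the last holds). Time passes only in rows, so rows that repeat a pose let the fingers close. It gives the time, the measured TCP pose, the force and the opening at its end, in the units of the state.
- manip.get_obs(): the state, without advancing time (a new reading comes with each control period).
- manip.read_camera(name): name is "side" or "top"; returns a dict with "pixels" (400x640x3 uint8, red, green, blue), "mtx" (3x3 intrinsics, pixels), "D" ([k1, k2, p1, p2, k3] as OpenCV has them; the pictures are not rectified), "view" (4x4, takes a point from world to camera coordinates). Camera axes: x right, y up, looking along -z (the intrinsics and any distortion apply to the point x, -y, -z); pixel columns grow to the right and rows downward; lengths in m; the calibration is good to about 2 mm. A picture is of the moment at which its call begins. There is no depth.
- manip.sign_off(): hands the job in, once; it reports no verdict.
Trained networks look in the newest picture that a camera, given by its name, has taken for a name from the list of things; names that differ only in an ending like _2 or _b are one class to them, and where a whole thing is asked for, a point or a joint stands for the part that bears it (a point fixed in the world has none). Each returns a list of dicts, best first, with "conf" (0 to 1); they miss things now and then, are a little off and sometimes report something else, mostly with a low value. They report only what shows in the picture. A call takes as long as a camera call.
- manip.cut_out(camera, label): "pixels" (400x640 bool, what is visible of it) and "bbox" ([centre column, centre row, width, height] in pixels, round what is visible of it).
- manip.tip_of(camera, label): "centre" ([column, row] in pixels: a listed point, or the origin of a listed thing).
The state is a dict: "time_s": time; "joints": joint angles; "joint_vel": joint speeds; "effort": joint torques, N m; "tcp_pos": TCP position; "orientation": TCP orientation; "force": force on the tool from outside, world axes, zero at the start; "moment": the same for the moment, N m; "grip_width": opening from 0.0 (shut) to 1.0 (fully open).
Only numpy, scipy, OpenCV 4.12 (cv2) and the standard library are available. Lean on these libraries where they do the work, as an engineer would, in place of code of your own. Each camera call takes 0.05 s, during which the arm holds its last target. There are 200 camera calls.

## Working session

There is one attempt and no reset: what is moved stays moved. The work goes in short steps, Python scripts to look and compute and a tool call to move; the robot and the scene stay as the last step left them, time stands still between calls to the robot, and variables do not carry over. Pictures are saved under pics/ and viewed, about 8 in all and at most 12, crops included, and the job is handed in when it is done.

Besides the shell and the picture viewer there is one more tool, called after ">>>" as name(argument=value, ...), one argument or row to a line, values as JSON. arm_command: Moves the arm, as the interface text tells. Its arguments: {"type":"object","properties":{"commands":{"type":"string"},"grip_force":{"type":"number"}},"required":["commands"]}

```bash
ls; mkdir -p pics
cat > h.py <<'E'
import numpy as np, cv2
from bench import manip
def cam(n):
    c=manip.read_camera(n); return c
def ray(c,px):
    p=cv2.undistortPoints(np.array([[px]],float),np.array(c["mtx"]),np.array(c["D"],float))[0,0]
    V=np.array(c["view"]); R,t=V[:3,:3],V[:3,3]
    d=R.T@np.array([p[0],-p[1],-1.]); return -R.T@t,d
def onz(c,px,z):
    o,d=ray(c,px); return o+d*(z-o[2])/d[2]
def proj(c,P):
    V=np.array(c["view"]); q=np.atleast_2d(P)@V[:3,:3].T+V[:3,3]
    q=q*[1,-1,-1]
    return cv2.projectPoints(q,np.zeros(3),np.zeros(3),np.array(c["mtx"]),np.array(c["D"],float))[0][:,0]
def tri(cs,pxs):
    A=np.zeros((3,3));b=np.zeros(3)
    for c,p in zip(cs,pxs):
        o,d=ray(c,p);d=d/np.linalg.norm(d);M=np.eye(3)-np.outer(d,d);A+=M;b+=M@o
    return np.linalg.solve(A,b)
def save(c,name): cv2.imwrite("pics/"+name,np.array(c["pixels"])[:,:,::-1])
E
cat > a.py <<'E'
from h import *
np.set_printoptions(precision=4,suppress=True)
C={n:cam(n) for n in("top","side")}
cv2.imwrite("pics/both.png",np.vstack([C[n]["pixels"][:,:,::-1] for n in C])[:, :])
im=np.vstack([C[n]["pixels"][:,:,::-1] for n in C]); cv2.imwrite("pics/both.png",im)
for n in C: save(C[n],n+"0.png"); o,d=ray(C[n],[320,200]); print(n,o,d/np.linalg.norm(d))
zs=dict(dresser_center=.026,dresser_nose=.014,cradle=0,cradle_mouth=.014,stand=0,pocket_mouth=.01,pocket_stop=.01,paste_tin=0,oil_bottle=0,driver_red=0)
for l,z in zs.items():
    P={}
    for n in C:
        r=manip.tip_of(n,l)
        for k in r[:2]: print(l,n,round(k["conf"],2),np.array(k["centre"]),onz(C[n],k["centre"],z))
        if r:P[n]=r[0]["centre"]
    if len(P)==2: print("   tri",tri([C[n] for n in P],P.values()))
s=manip.get_obs();print(s["tcp_pos"],s["orientation"],s["time_s"],s["grip_width"])
E
python3 a.py
```

```text
pics
top [0.4588 0.2355 0.8833] [ 0.1144 -0.0135 -0.9933]
side [ 0.913  -0.0698  0.7389] [-0.4382  0.3575 -0.8248]
dresser_center top 0.74 [260.1 219.3] [0.5156 0.349  0.026 ]
dresser_center top 0.39 [342.3 222. ] [0.5115 0.1767 0.026 ]
dresser_center side 0.8 [355.1 175. ] [0.5262 0.3459 0.026 ]
   tri [0.5177 0.3524 0.012 ]
dresser_nose top 0.7 [248.3 191. ] [0.5768 0.3772 0.014 ]
dresser_nose side 0.56 [377.2 187.7] [0.5775 0.3702 0.014 ]
   tri [0.576  0.3761 0.008 ]
cradle top 0.9 [263.5 233.3] [0.4873 0.3444 0.    ]
cradle side 0.77 [344.6 173.2] [0.4933 0.3444 0.    ]
cradle side 0.45 [278.9 165.5] [0.3819 0.2311 0.    ]
   tri [ 0.4885  0.3466 -0.0068]
cradle_mouth top 0.57 [256.4 212.3] [0.5312 0.3588 0.014 ]
cradle_mouth top 0.45 [262.1 234.4] [0.4845 0.3455 0.014 ]
cradle_mouth side 0.57 [360.7 175.3] [0.5281 0.3629 0.014 ]
   tri [0.5311 0.3585 0.0204]
stand top 0.96 [339.2 220.8] [0.5157 0.1816 0.    ]
stand side 0.72 [291.4 215.1] [0.5155 0.1751 0.    ]
   tri [ 0.5145  0.179  -0.0048]
pocket_mouth top 0.72 [338.9 207. ] [0.5447 0.183  0.01  ]
pocket_mouth side 0.66 [302.1 224.4] [0.5538 0.1768 0.01  ]
   tri [ 0.5462  0.182  -0.0054]
pocket_stop top 0.94 [331. 188.] [0.5857 0.2001 0.01  ]
pocket_stop side 0.57 [317.5 234.4] [0.5929 0.1888 0.01  ]
   tri [ 0.5867  0.1972 -0.0074]
paste_tin top 0.83 [275.3 155.6] [0.6577 0.3225 0.    ]
paste_tin side 0.65 [382.9 221. ] [0.6462 0.3283 0.    ]
   tri [0.6531 0.3199 0.0174]
oil_bottle top 0.68 [389.3 135.8] [0.7051 0.0713 0.    ]
oil_bottle side 0.87 [306.3 310.2] [0.7082 0.0759 0.    ]
   tri [0.7067 0.0736 0.0001]
driver_red top 0.8 [312.4 282.5] [0.3841 0.2382 0.    ]
driver_red side 0.97 [281.3 164.8] [0.3835 0.237  0.    ]
driver_red side 0.48 [303.4 220.7] [0.5429 0.188  0.    ]
   tri [ 0.3837  0.2376 -0.0002]
[ 0.23   -0.5811  0.2313] [-0.5848  0.5848 -0.3975  0.3975] 1.1 0.9995475633597003
```

Run:
```python
import cv2,numpy as np
a=cv2.imread('pics/top0.png')[90:330,180:460];b=cv2.imread('pics/side0.png')[100:340,220:500]
im=np.vstack([cv2.resize(x,None,fx=2.8,fy=2.8,interpolation=2)[:, :] for x in (a,)])
cv2.imwrite('pics/v1.png',cv2.resize(a,(693,594),interpolation=2));cv2.imwrite('pics/v2.png',cv2.resize(b,(693,594),interpolation=2))
from h import *
s=manip.get_obs();w,x,y,z=s["orientation"]
from scipy.spatial.transform import Rotation as R
print(R.from_quat([x,y,z,w]).as_matrix().round(3))
```

```text
[[ 0.368 -0.     0.93 ]
 [-0.93   0.     0.368]
 [-0.    -1.    -0.   ]]
```

View pics/v1.png

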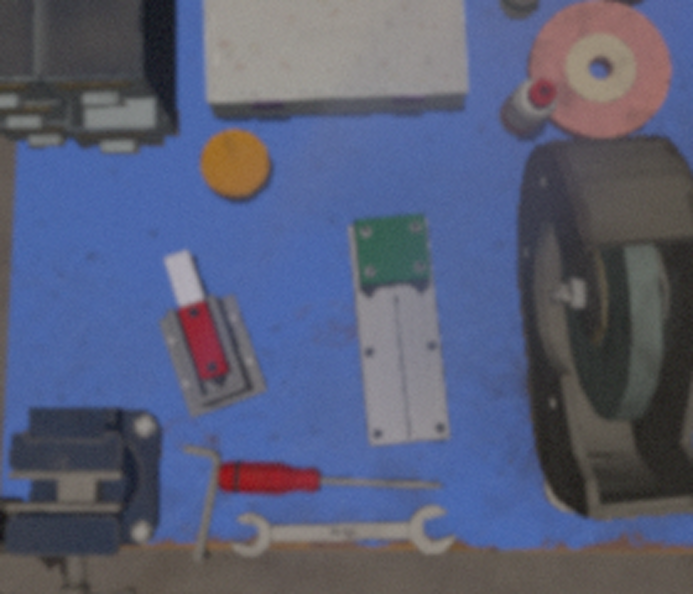

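View pics/v2.png

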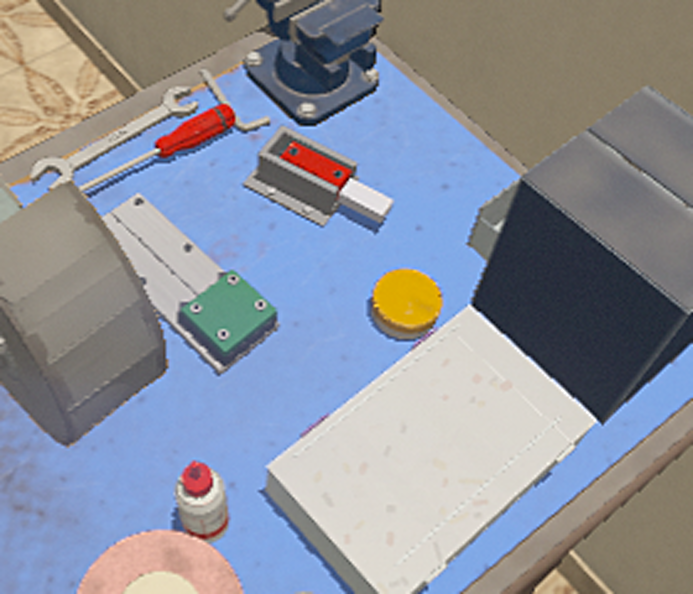

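```bash
cat > fit.py <<'E'
from h import *
from scipy.optimize import minimize
np.set_printoptions(precision=4,suppress=True)
def box(x0,x1,w,z0,z1): return np.array([[x,y,z] for x in(x0,x1) for y in(-w/2,w/2) for z in(z0,z1)])
PARTS=dict(stand=[box(-.1,.092,.07,0,.01),box(.036,.092,.06,.01,.0365)],
 cradle=[box(-.045,.045,.07,0,.004),box(-.042,.042,.044,0,.04)],
 dresser_center=[box(-.055,.009,.024,-.012,.012),box(.009,.055,.022,-.012,.002)])
S=4
def render(c,parts,p,z):
    m=np.zeros((400*S,640*S),np.uint8); cs,sn=np.cos(p[2]),np.sin(p[2]); R=np.array([[cs,-sn,0],[sn,cs,0],[0,0,1]])
    for b in parts:
        h=cv2.convexHull((proj(c,b@R.T+[p[0],p[1],z])*S).astype(np.float32)); cv2.fillPoly(m,[np.round(h).astype(int)],1)
    return m
def fit(C,label,p0,z=0,excl=None):
    M={}
    for n in C:
        r=manip.cut_out(n,label)
        if r: M[n]=cv2.resize(np.array(r[0]["pixels"],np.uint8),None,fx=S,fy=S,interpolation=cv2.INTER_LINEAR); print(label,n,r[0]["conf"],r[0]["bbox"])
    def cost(q,ns):
        t=0
        for n in ns:
            m=render(C[n],PARTS[label],q*[.01,.01,.1],z)
            t+=1-(m&M[n]).sum()/(m|M[n]).sum()
        return t
    out={}
    for ns in [[n] for n in M]+[list(M)]:
        q0=np.array(p0)/[.01,.01,.1]
        sx=np.vstack([q0,q0+[1,0,0],q0+[0,1,0],q0+[0,0,1.5]])
        r=minimize(cost,q0,args=(ns,),method="Nelder-Mead",options=dict(initial_simplex=sx,maxfev=150))
        out[tuple(ns)]=r.x*[.01,.01,.1]; print("  ",ns,r.x*[.01,.01,.1],"deg",np.degrees(r.x[2]*.1),"iou loss",r.fun/len(ns))
    return out
if __name__=="__main__":
    C={n:cam(n) for n in("top","side")}
    fit(C,"stand",[.512,.178,.1]); fit(C,"cradle",[.489,.344,.35]); fit(C,"dresser_center",[.516,.349,.35],.026)
E
time python3 fit.py
```

```text
stand top 0.98 [342.1, 224.1, 43.0, 93.5]
stand side 0.64 [298.8, 213.2, 70.3, 72.8]
   ['top'] [0.5136 0.1784 0.1006] deg 5.764052201863966 iou loss 0.029577493031743174
   ['side'] [0.5147 0.1796 0.0732] deg 4.192925953824269 iou loss 0.14529058116232463
   ['top', 'side'] [0.5144 0.1778 0.0971] deg 5.5634317860675075 iou loss 0.09134635404053715
cradle top 0.61 [266.2, 236.3, 43.5, 53.4]
cradle side 0.7 [340.3, 170.4, 41.2, 39.3]
   ['top'] [0.4878 0.3386 0.3439] deg 19.70179445477517 iou loss 0.3269330790568654
   ['side'] [0.4902 0.3376 0.3818] deg 21.87618261991379 iou loss 0.3299310780238859
   ['top', 'side'] [0.4882 0.3381 0.3606] deg 20.65938896907866 iou loss 0.33681359765508034
dresser_center top 0.79 [258.8, 219.9, 25.1, 54.9]
dresser_center side 0.81 [354.2, 175.7, 45.0, 28.0]
   ['top'] [0.5209 0.3501 0.3607] deg 20.66481661278809 iou loss 0.11117440425329916
   ['side'] [0.522  0.3504 0.3096] deg 17.737927332112335 iou loss 0.2703920253043228
   ['top', 'side'] [0.521  0.3503 0.3339] deg 19.131549888439153 iou loss 0.19536655497339345
real	0m20.614s
user	0m10.608s
sys	0m4.267s
```

>>> arm_command(
  commands="0 -0.05 0.02 0 0.0854; 0 -0.11 0.04 0 0.0854; -0.03 -0.15 0.08 0 0.0854; -0.09 -0.17 0.09 0 0.0854; -0.15 -0.17 0.10 0 0.0854",
  grip_force=60,
)

```text
time_s: 2.12
tcp_pos: [0.2683, -0.4051, 0.4041]
orientation: [-0.584, 0.586, -0.396, 0.399]
force: [-0.6, 0.2, 0.6]
grip_width: 1.001
```

>>> arm_command(
  commands="-0.0434 0 0.0391 0 0.0854; -0.0868 0 0.0782 0 0.0854; -0.1302 0 0.1173 0 0.0854; -0.1736 0 0.1564 0 0.0854; -0.217 0 0.1955 0 0.0854",
)

```text
time_s: 2.75
tcp_pos: [0.3701, -0.1306, 0.4016]
orientation: [0.585, -0.585, 0.397, -0.398]
force: [1.4, -0.1, 0.5]
grip_width: 1.004
```

>>> arm_command(
  commands="-0.0434 0 0.0391 0 0.0854; -0.0868 0 0.0782 0 0.0854; -0.1302 0 0.1173 0 0.0854; -0.1736 0 0.1564 0 0.0854; -0.217 0 0.1955 0 0.0854",
)

```text
time_s: 3.38
tcp_pos: [0.4722, 0.1434, 0.4016]
orientation: [0.585, -0.585, 0.397, -0.398]
force: [1.2, -1.1, -0.2]
grip_width: 0.996
```

>>> arm_command(
  commands="-0.0434 0 0.0391 0.023 0.0854; -0.0868 0 0.0782 0.023 0.0854; -0.1302 0 0.1173 0.023 0.0854; -0.1736 0.05 0.1564 0.023 0.06; -0.174 0.10 0.156 0.023 0.06",
)

```text
time_s: 4.0
tcp_pos: [0.5541, 0.3636, 0.3019]
orientation: [0.582, -0.579, 0.403, -0.404]
force: [0.6, -1.1, -0.4]
grip_width: 0.703
```

>>> arm_command(
  commands="0 0.05 0 0 0.05; 0 0.10 0 0 0.05; 0 0.15 0 0 0.05; 0 0.20 0 0 0.05; 0 0.22 0 0 0.05",
)

```text
time_s: 4.62
tcp_pos: [0.5508, 0.3594, 0.0772]
orientation: [-0.578, 0.582, -0.405, 0.403]
force: [-0.3, -0.7, 0.4]
grip_width: 0.586
```

```bash
cat > look.py <<'E'
from h import *
import sys
from scipy.spatial.transform import Rotation as R
s=manip.get_obs();w,x,y,z=s["orientation"];M=R.from_quat([x,y,z,w]).as_matrix();print(np.round(s["tcp_pos"],4),M.round(3).tolist(),np.round(s["force"],1),s["grip_width"],s["time_s"])
C={n:cam(n) for n in("top","side")}
ims=[]
for n,c in C.items():
    im=c["pixels"][:,:,::-1]; q=proj(c,s["tcp_pos"])[0]; print(n,q)
    u,v=int(np.clip(q[0]-57,0,525)),int(np.clip(q[1]-85,0,230)); print("crop",u,v)
    ims.append(cv2.resize(im[v:v+170,u:u+115],None,fx=3.4,fy=3.4,interpolation=2))
cv2.imwrite("pics/"+sys.argv[1],np.hstack(ims))
E
python3 look.py v3.png
```

```text
[0.5508 0.3594 0.0772] [[0.346, -0.006, 0.938], [-0.938, -0.003, 0.346], [0.001, -1.0, -0.006]] [-0.3 -0.7  0.4] 0.5859777222314275 4.625
top [251.86411442 199.76270492]
crop 194 114
side [369.47731914 164.7610482 ]
crop 312 79
```

View pics/v3.png

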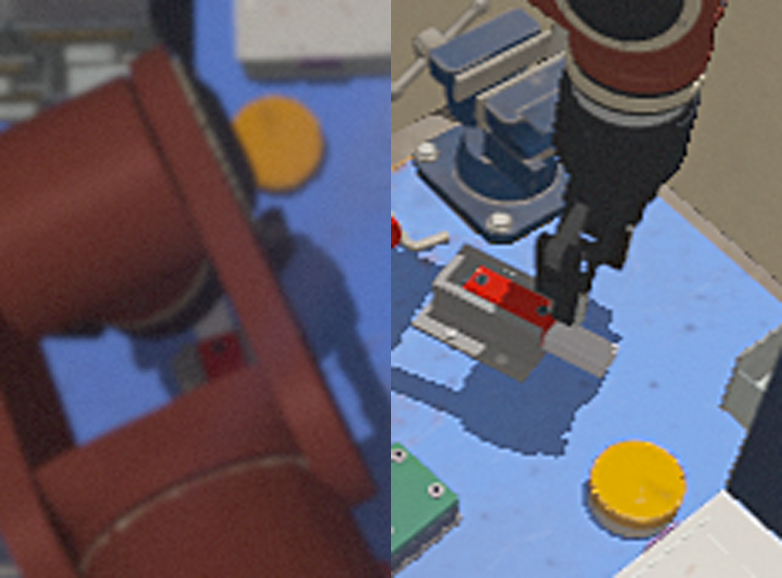

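>>> arm_command(
  commands="0 0.03 0 0 0.05; 0 0.055 0 0 0.05; 0 0.06 0 0 0.05; 0 0.06 0 0 0.05",
)

```text
time_s: 5.22
tcp_pos: [0.5542, 0.3612, 0.0234]
orientation: [0.581, -0.579, 0.404, -0.405]
force: [-0.4, -0.1, -0.2]
grip_width: 0.588
```

Run:
```python
from h import *
for i in range(3):
    C=cam("side"); s=manip.get_obs(); print(np.round(s["tcp_pos"],4),np.round(s["orientation"],4),s["grip_width"])
q=proj(C,s["tcp_pos"])[0];u,v=int(q[0]-60),int(q[1]-60)
im=cv2.resize(C["pixels"][v:v+100,u:u+120,::-1],None,fx=6,fy=6,interpolation=2)
cv2.circle(im,(int((q[0]-u)*6),int((q[1]-v)*6)),4,(0,255,0),-1);cv2.imwrite("pics/v4.png",im)
```

```text
[0.5545 0.3613 0.0238] [ 0.5813 -0.5791  0.4036 -0.4048] 0.5866558414300979
[0.5545 0.3613 0.0238] [ 0.5814 -0.579   0.4036 -0.4048] 0.5869585630181142
[0.5543 0.3612 0.0236] [ 0.5813 -0.5791  0.4036 -0.4048] 0.5877354494052471
```

View pics/v4.png

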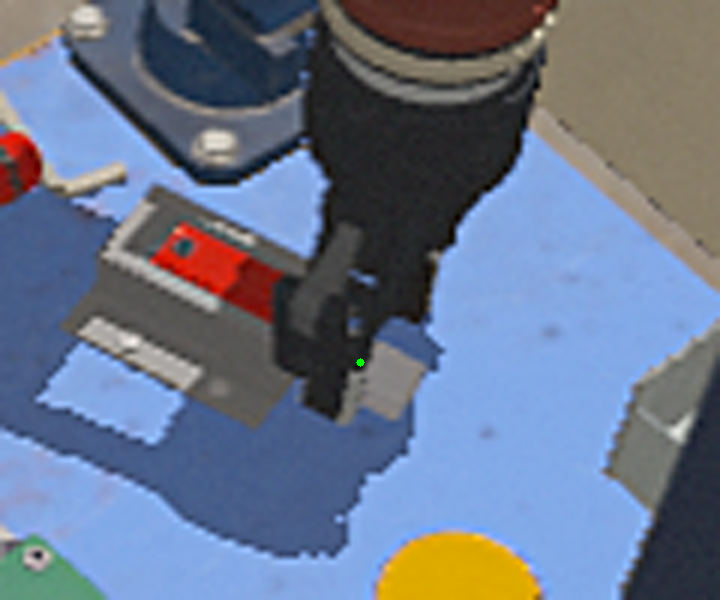

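>>> arm_command(
  commands="0 0.008 0 0 0.05; 0 0.008 0 0 0.018; 0 0.008 0 0 0.01; 0 0.008 0 0 0.01; 0 0.008 0 0 0.01",
  grip_force=70,
)

```text
time_s: 6.0
tcp_pos: [0.5528, 0.3605, 0.0132]
orientation: [-0.58, 0.58, -0.404, 0.404]
force: [0.0, -0.0, -1.0]
grip_width: 0.233
```

>>> arm_command(
  commands="0 0 0 0 0.01; 0 0 0 0 0.01; 0 0 0 0 0.01",
)

```text
time_s: 6.38
tcp_pos: [0.5529, 0.3605, 0.0132]
orientation: [-0.58, 0.58, -0.404, 0.404]
force: [-0.0, 0.5, -0.6]
grip_width: 0.234
```

>>> arm_command(
  commands="0 -0.01 0 0 0.01; 0 -0.025 0 0 0.01; 0 -0.045 0 0 0.01; 0 -0.07 0 0 0.01; 0 -0.08 0 0 0.01",
)

```text
time_s: 7.0
tcp_pos: [0.5545, 0.3613, 0.0971]
orientation: [0.582, -0.579, 0.403, -0.405]
force: [-0.1, -0.2, -0.4]
grip_width: 0.236
```

```bash
python3 look.py v5.png
```

```text
[0.5545 0.3613 0.0971] [[0.346, 0.005, 0.938], [-0.938, 0.002, 0.346], [-0.001, -1.0, 0.005]] [-0.1 -0.2 -0.4] 0.2362887542492387 7.0
top [249.36196953 196.63384252]
crop 192 111
side [372.53851124 159.46790117]
crop 315 74
```

View pics/v5.png

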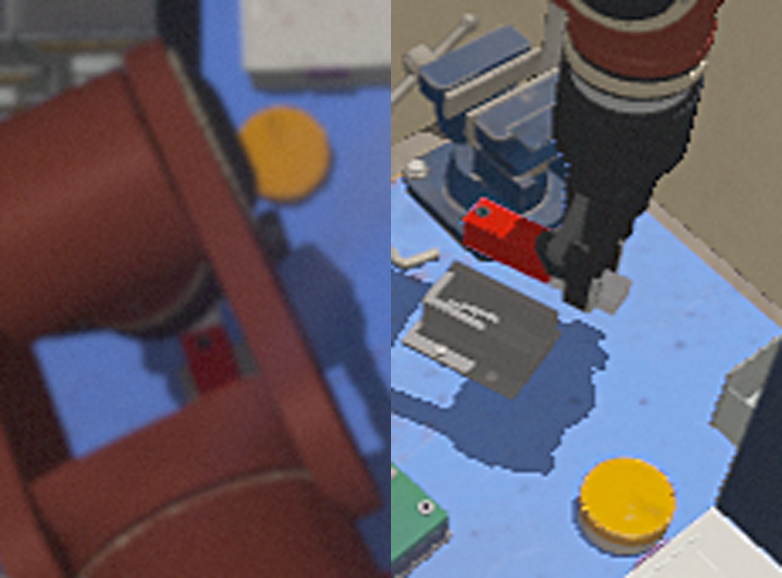

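>>> arm_command(
  commands="0.02 0 -0.013 0.03 0.01; 0.06 0 -0.04 0.1 0.01; 0.1 0 -0.066 0.17 0.01; 0.14 0 -0.092 0.23 0.01; 0.157 0 -0.104 0.255 0.01",
)

```text
time_s: 7.72
tcp_pos: [0.5084, 0.1753, 0.0921]
orientation: [-0.523, 0.524, -0.476, 0.475]
force: [0.1, 0.1, -0.6]
grip_width: 0.237
```

>>> arm_command(
  commands="0 0 0 0 0.01; 0 0 0 0 0.01; 0 0 0 0 0.01",
)

```text
time_s: 8.1
tcp_pos: [0.51, 0.1783, 0.0933]
orientation: [0.525, -0.524, 0.474, -0.474]
force: [-0.4, -0.0, -0.8]
grip_width: 0.232
```

```bash
python3 look.py v6.png
python3 - <<'E'
from fit import *
C={"side":cam("side")}
s=manip.get_obs();p=s["tcp_pos"]
for z in (.106,.108): fit(C,"dresser_center",[p[0]-.034,p[1]-.003,.098],z)
E
```

```text
[0.51   0.1783 0.0933] [[0.1, 0.0, 0.995], [-0.995, 0.0, 0.1], [-0.0, -1.0, 0.0]] [-0.4 -0.  -0.8] 0.2316199738829903 8.1
top [343.87827766 220.64915063]
crop 286 135
side [289.58030052 187.8230789 ]
crop 232 102
dresser_center side 0.55 [276.9, 177.3, 42.5, 42.7]
   ['side'] [0.4783 0.1749 0.0955] deg 5.472191716257061 iou loss 0.6488911039122851
   ['side'] [0.4783 0.1749 0.0955] deg 5.472191716257061 iou loss 0.6488911039122851
dresser_center side 0.55 [276.9, 177.3, 42.5, 42.7]
   ['side'] [0.4799 0.1746 0.1049] deg 6.009694365140544 iou loss 0.6514676781002638
   ['side'] [0.4799 0.1746 0.1049] deg 6.009694365140544 iou loss 0.6514676781002638
```

View pics/v6.png

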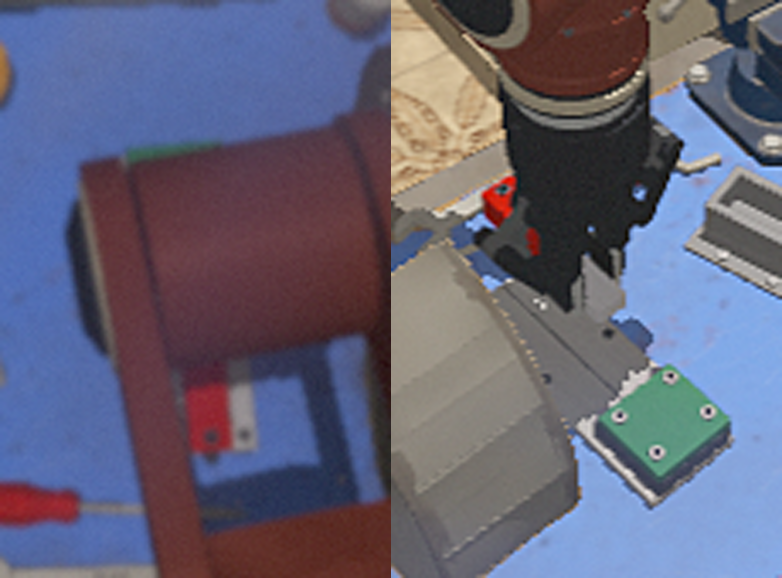

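>>> arm_command(
  commands="0 0.03 0 0 0.01; 0 0.06 0 0 0.01; 0 0.075 0 0 0.01; 0 0.081 0 0 0.01; 0 0.083 0 0 0.01",
)

```text
time_s: 8.98
tcp_pos: [0.5103, 0.1774, 0.0108]
orientation: [0.524, -0.524, 0.474, -0.475]
force: [-0.3, -0.5, -1.8]
grip_width: 0.238
```

>>> arm_command(
  commands="0 0.0005 0 0 0.01; 0 0.001 0 0 0.01; 0 0.001 0 0 0.01",
)

```text
time_s: 9.35
tcp_pos: [0.5106, 0.1774, 0.0104]
orientation: [0.525, -0.524, 0.474, -0.475]
force: [0.0, 0.0, 2.7]
grip_width: 0.234
```

>>> arm_command(
  commands="0 0 0 0 0.045; 0 0 0 0 0.045; 0 0 0 0 0.045; 0 -0.02 0 0 0.045; 0 -0.05 0 0 0.05",
)

```text
time_s: 9.98
tcp_pos: [0.5085, 0.177, 0.0585]
orientation: [-0.523, 0.525, -0.475, 0.474]
force: [0.5, 0.2, -0.1]
grip_width: 0.586
```

>>> arm_command(
  commands="0 -0.05 -0.06 0 0.05; 0 -0.05 -0.06 0 0.05; 0 -0.05 -0.06 0 0.05",
)

```text
time_s: 10.35
tcp_pos: [0.4503, 0.1715, 0.1104]
orientation: [0.525, -0.523, 0.474, -0.475]
force: [0.1, -0.1, 0.2]
grip_width: 0.588
```

```bash
python3 look.py v7.png
python3 - <<'E'
from fit import *
C={n:cam(n) for n in("top","side")}
for n in C:
  for l,z in (("dresser_nose",.01),("dresser_center",.022)):
    for k in manip.tip_of(n,l)[:1]: print(n,l,k["conf"],onz(C[n],k["centre"],z))
E
```

```text
[0.4503 0.1715 0.1104] [[0.099, 0.003, 0.995], [-0.995, 0.001, 0.099], [-0.0, -1.0, 0.003]] [ 0.1 -0.1  0.2] 0.587983750215096 10.35
top [348.10756779 251.93948882]
crop 291 166
side [269.95130391 165.42954144]
crop 212 80
top dresser_nose 0.55 [0.5328 0.1814 0.01  ]
top dresser_center 0.63 [0.478  0.1793 0.022 ]
side dresser_nose 0.56 [0.5363 0.1755 0.01  ]
side dresser_center 0.88 [0.4848 0.1593 0.022 ]
```

View pics/v7.png

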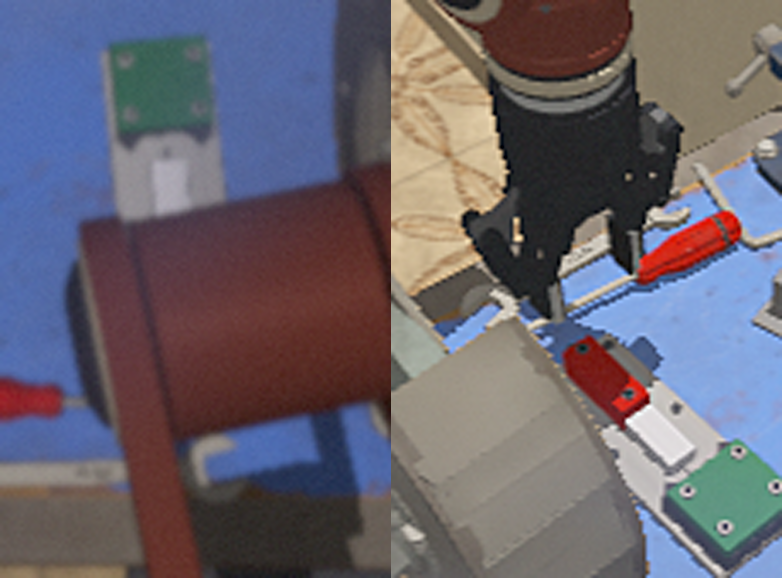

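Run:
```python
from fit import *
C={n:cam(n) for n in("top","side")}
p=fit({"top":C["top"]},"stand",[.514,.178,.098])
cs,sn=np.cos(.098),np.sin(.098);o=np.array([.514,.178])
def loc(P): d=P[:2]-o; return np.array([d[0]*cs+d[1]*sn,-d[0]*sn+d[1]*cs])*1000
for n,(u0,u1,v0,v1) in dict(top=(325,357,208,232),side=(270,310,190,225)).items():
    g=C[n]["pixels"].min(axis=2).astype(int)[v0:v1,u0:u1]
    if n=="top":
        for r in range(215,228): print(r,C[n]["pixels"][r,328:354].min(axis=1))
    m=(g>(g.max()*.88)).astype(np.uint8)
    k,l,st,ce=cv2.connectedComponentsWithStats(m); i=1+st[1:,4].argmax()
    ys,xs=np.where(l==i); pts=np.array([loc(onz(C[n],[x+u0,y+v0],.024)) for x,y in zip(xs,ys)])
    print(n,g.max(),len(xs),"ce",ce[i]+[u0,v0],"mean",pts.mean(0),"min",pts.min(0),"max",pts.max(0))
    (c,s,a)=cv2.minAreaRect(pts.astype(np.float32)); print(c,s,a)
# green block in both views: local centre should be (64,0)
for n in C:
    h=cv2.cvtColor(C[n]["pixels"],cv2.COLOR_RGB2HSV); m=((h[...,0]>60)&(h[...,0]<90)&(h[...,1]>120)).astype(np.uint8)
    k,l,st,ce=cv2.connectedComponentsWithStats(m); i=1+st[1:,4].argmax(); ys,xs=np.where(l==i)
    pts=np.array([loc(onz(C[n],[x,y],.0365)) for x,y in zip(xs,ys)],np.float32); print(n,"green",cv2.minAreaRect(pts))
```

```text
stand top 0.71 [341.1, 205.4, 33.2, 61.9]
   ['top'] [0.523  0.1793 0.1031] deg 5.908259456825932 iou loss 0.5288497255355153
   ['top'] [0.523  0.1793 0.1031] deg 5.908259456825932 iou loss 0.5288497255355153
215 [143 145 147 146 144 140 136 143 164 172 169 170 168 169 169 168 165 155
 141 135 139 134 132 134 136 130]
216 [143 141 143 145 140 139 138 146 165 174 173 173 168 168 169 166 161 154
 139 137 134 136 134 134 133 133]
217 [144 143 144 146 144 142 136 144 165 172 171 170 166 169 169 166 164 153
 138 135 133 135 136 132 138 133]
218 [145 146 146 142 143 139 134 145 160 170 172 168 169 168 168 167 164 152
 137 133 137 134 134 133 135 133]
219 [143 146 143 143 141 139 138 143 162 168 170 169 169 168 167 167 161 148
 131 130 133 133 131 134 133 135]
220 [147 147 143 144 144 143 141 142 157 169 167 167 168 168 167 166 162 149
 131 128 135 134 136 132 129 135]
221 [146 143 142 142 141 141 140 143 152 168 171 169 166 168 166 166 159 148
 132 129 132 133 131 130 130 131]
222 [145 143 140 143 140 144 141 144 151 160 171 169 169 168 168 166 164 149
 132 130 135 136 136 132 134 132]
22
[... 387 characters left out ...]
 159 155 152 147 136
 124 111 102  94  88  81  79  74]
227 [143 147 142 140 141 141 135 136 132 152 155 150 138 133 128 124 111 104
  93  83  78  73  68  64  64  60]
top 174 116 ce [340.2845 219.5517] mean [3.0431 2.5279] min [-12.1249  -8.2862] max [17.4079 11.6004]
(2.0892648696899414, 2.1496782302856445) (18.96849822998047, 29.553438186645508) 84.60233306884766
side 244 158 ce [290.6266 207.2025] mean [-3.2937 -0.4127] min [-25.5253 -10.6625] max [18.7068  9.2102]
(-3.2285404205322266, -1.1775493621826172) (19.868083953857422, 44.23435592651367) 88.72403717041016Traceback (most recent call last):
  File "<stdin>", line 18, in <module>
ValueError: attempt to get argmax of an empty sequence
```

Run:
```python
from fit import *
C={n:cam(n) for n in("top","side")}
cs,sn=np.cos(.098),np.sin(.098);o=np.array([.514,.178])
def loc(P): d=P[:2]-o; return np.array([d[0]*cs+d[1]*sn,-d[0]*sn+d[1]*cs])*1000
for n in C:
    p=C[n]["pixels"].astype(int); m=((p[...,1]>p[...,0]+15)&(p[...,1]>p[...,2]+8)).astype(np.uint8)
    m=cv2.morphologyEx(m,cv2.MORPH_CLOSE,np.ones((5,5)))
    k,l,st,ce=cv2.connectedComponentsWithStats(m); i=1+st[1:,4].argmax(); ys,xs=np.where(l==i)
    pts=np.array([loc(onz(C[n],[x,y],.0365)) for x,y in zip(xs,ys)],np.float32); print(n,st[i],"green",pts.mean(0),cv2.minAreaRect(pts))
```

```text
top [324 179  20  25 384] green [65.7547 13.2504] ((63.05836868286133, 11.71907901763916), (39.86814880371094, 50.59986877441406), 84.97840118408203)
side [293 209  38  33 654] green [66.2241 -0.8245] ((65.85303497314453, -0.5590362548828125), (55.392818450927734, 58.6887092590332), 0.6754778027534485)
```

>>> arm_command(
  commands="0 0.04 0 0 0.05; 0 0.075 0 0 0.05; 0 0.092 0 0 0.05; 0 0.0975 0 0 0.05; 0 0.0975 0 0 0.05",
)

```text
time_s: 11.62
tcp_pos: [0.4508, 0.1715, 0.0125]
orientation: [0.524, -0.524, 0.474, -0.475]
force: [0.1, -0.1, -0.2]
grip_width: 0.582
```

>>> arm_command(
  commands="0 0 0 0 0.03; 0 0 0 0 0.02; 0 0 0 0 0.012; 0 0 0 0 0.012; 0 0 0 0 0.012",
  grip_force=40,
)

```text
time_s: 12.25
tcp_pos: [0.4514, 0.1716, 0.0133]
orientation: [0.525, -0.523, 0.474, -0.475]
force: [-0.8, 0.2, 5.6]
grip_width: 0.27
```

>>> arm_command(
  commands="0 -0.0007 0 0 0.012; 0 -0.0007 0.007 0 0.012; 0 -0.0007 0.014 0 0.012; 0 -0.0007 0.02 0 0.012; 0 -0.0007 0.025 0 0.012",
)

```text
time_s: 12.88
tcp_pos: [0.4741, 0.1739, 0.0132]
orientation: [-0.523, 0.525, -0.476, 0.474]
force: [-8.3, -1.1, 11.4]
grip_width: 0.27
```

Run:
```python
from h import *
s=manip.get_obs();print(np.round(s["force"],2),np.round(s["moment"],3),np.round(s["tcp_pos"],4))
C=cam("side")
cv2.imwrite("pics/v8.png",cv2.resize(C["pixels"][150:260,235:355,::-1],None,fx=5,fy=5,interpolation=2))
```

```text
[-8.27 -1.09 11.39] [-0.067  0.949 -0.008] [0.4741 0.1739 0.0132]
```

View pics/v8.png

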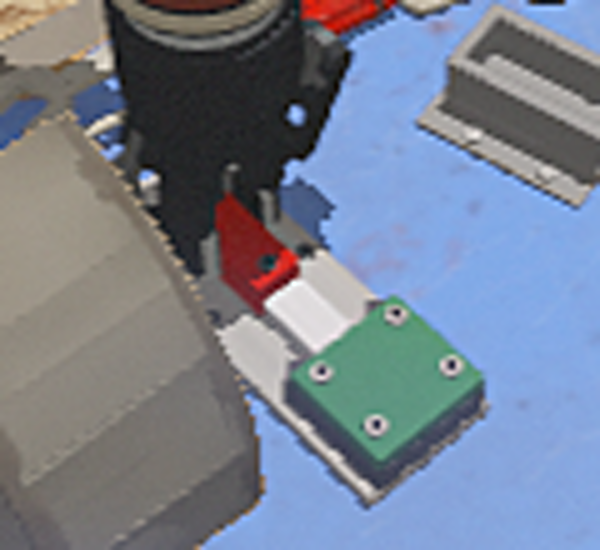

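>>> arm_command(
  commands="0 -0.001 0 0 0.012; 0 -0.001 0 0 0.012",
)

```text
time_s: 13.18
tcp_pos: [0.4748, 0.1738, 0.0133]
orientation: [0.524, -0.524, 0.475, -0.475]
force: [-0.1, 0.2, 1.9]
grip_width: 0.272
```

Load relieved. I'll continue sliding.

>>> arm_command(
  commands="0 0 0.006 0 0.012; 0 0 0.012 0 0.012; 0 0 0.018 0 0.012; 0 0 0.022 0 0.012; 0 0 0.022 0 0.012",
)

```text
time_s: 13.8
tcp_pos: [0.4974, 0.1759, 0.0133]
orientation: [0.524, -0.524, 0.475, -0.475]
force: [0.5, 0.0, -1.0]
grip_width: 0.267
```

>>> arm_command(
  commands="0 0 0.003 0 0.012; 0 0 0.006 0 0.012; 0 0 0.009 0 0.012; 0 0 0.011 0 0.012; 0 0 0.011 0 0.012",
)

```text
time_s: 14.42
tcp_pos: [0.508, 0.177, 0.0134]
orientation: [0.524, -0.524, 0.475, -0.475]
force: [0.4, -0.3, -0.9]
grip_width: 0.273
```

>>> arm_command(
  commands="0 0 0.001 0 0.012; 0 0 0.002 0 0.012; 0 0 0.002 0 0.012",
)

```text
time_s: 14.8
tcp_pos: [0.5099, 0.1772, 0.0134]
orientation: [0.524, -0.524, 0.475, -0.475]
force: [-0.4, -0.6, -0.9]
grip_width: 0.269
```

>>> arm_command(
  commands="0 0 0.001 0 0.012; 0 0 0.002 0 0.012; 0 0 0.002 0 0.012",
)

```text
time_s: 15.18
tcp_pos: [0.5119, 0.1774, 0.0135]
orientation: [0.524, -0.524, 0.475, -0.475]
force: [-0.4, 0.2, -0.3]
grip_width: 0.274
```

>>> arm_command(
  commands="0 0 0.0007 0 0.012; 0 0 0.0015 0 0.012; 0 0 0.0015 0 0.012",
)

```text
time_s: 15.55
tcp_pos: [0.5127, 0.1775, 0.0134]
orientation: [-0.524, 0.524, -0.475, 0.474]
force: [-3.6, -0.2, 1.6]
grip_width: 0.273
```

>>> arm_command(
  commands="0 0 0.0007 0 0.012; 0 0 0.0012 0 0.012; 0 0 0.0012 0 0.012",
)

```text
time_s: 15.92
tcp_pos: [0.5127, 0.1775, 0.0133]
orientation: [-0.523, 0.525, -0.476, 0.474]
force: [-8.2, -1.3, 5.1]
grip_width: 0.272
```

Run:
```python
from h import *
C=cam("side")
cv2.imwrite("pics/v9.png",cv2.resize(C["pixels"][160:250,240:340,::-1],None,fx=6,fy=6,interpolation=2))
```

```text
(no output)
```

View pics/v9.png

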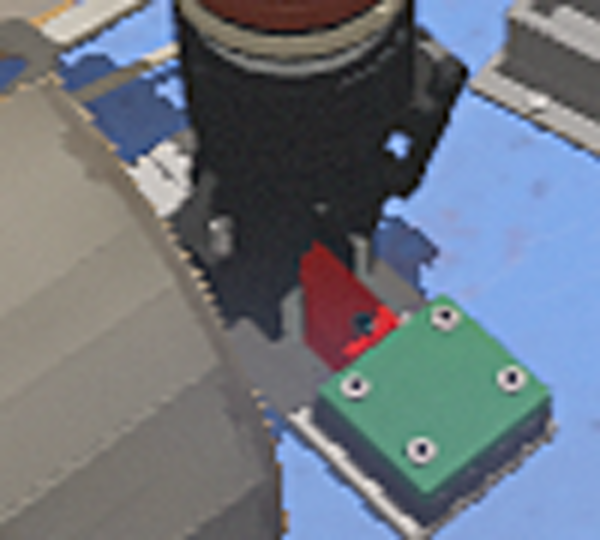

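>>> arm_command(
  commands="0 0 0 0 0.045; 0 0 0 0 0.045; 0 0 0 0 0.045; 0 0 0 0 0.045; 0 -0.01 0 0 0.045",
)

```text
time_s: 16.6
tcp_pos: [0.5137, 0.1775, 0.023]
orientation: [-0.523, 0.525, -0.475, 0.474]
force: [-0.3, 0.0, -0.8]
grip_width: 0.524
```

>>> arm_command(
  commands="0 -0.03 0 0 0.045; 0 -0.08 0 0 0.045; 0 -0.14 0 0 0.045; 0 -0.20 0 0 0.045; 0 -0.25 0 0 0.045",
)

```text
time_s: 17.23
tcp_pos: [0.5147, 0.1777, 0.2774]
orientation: [0.525, -0.523, 0.474, -0.475]
force: [0.9, 0.1, -0.2]
grip_width: 0.528
```

>>> arm_command(
  commands="0 -0.03 -0.05 0 0.045; 0 -0.03 -0.1 0 0.045; 0 -0.03 -0.12 0 0.045; 0 -0.03 -0.12 0 0.045",
)

```text
time_s: 17.73
tcp_pos: [0.3944, 0.1659, 0.3046]
orientation: [0.525, -0.523, 0.474, -0.475]
force: [0.1, -0.8, -0.2]
grip_width: 0.523
```

Run:
```python
from fit import *
s=manip.get_obs();print(np.round(s["force"],2),np.round(s["tcp_pos"],4),s["time_s"])
C={n:cam(n) for n in("top","side")}
cs,sn=np.cos(.098),np.sin(.098);o=np.array([.514,.178])
def loc(P): d=P[:2]-o; return np.array([d[0]*cs+d[1]*sn,-d[0]*sn+d[1]*cs])*1000
for n in C:
    p=C[n]["pixels"].astype(int); m=((p[...,0]>p[...,1]*2.2)&(p[...,0]>p[...,2]*2)&(p[...,0]>110)).astype(np.uint8)
    q=proj(C[n],[.514-.03,.175,.034])[0].astype(int); z=np.zeros_like(m); z[q[1]-25:q[1]+25,q[0]-25:q[0]+25]=1; m*=z
    ys,xs=np.where(m)
    if len(xs)>20:
        pts=np.array([loc(onz(C[n],[x,y],.034)) for x,y in zip(xs,ys)],np.float32); print(n,len(xs),cv2.minAreaRect(pts),"want body x -30..34")
a=C["top"]["pixels"][160:280,290:390,::-1];b=C["side"]["pixels"][150:270,240:340,::-1]
cv2.imwrite("pics/v10.png",cv2.resize(np.hstack([a,b]),None,fx=4,fy=4,interpolation=2))
```

```text
[ 0.09 -0.84 -0.18] [0.3944 0.1659 0.3046] 17.725
side 245 ((4.289787292480469, -5.164473533630371), (29.29833221435547, 63.07148742675781), 88.58427429199219) want body x -30..34
```

View pics/v10.png

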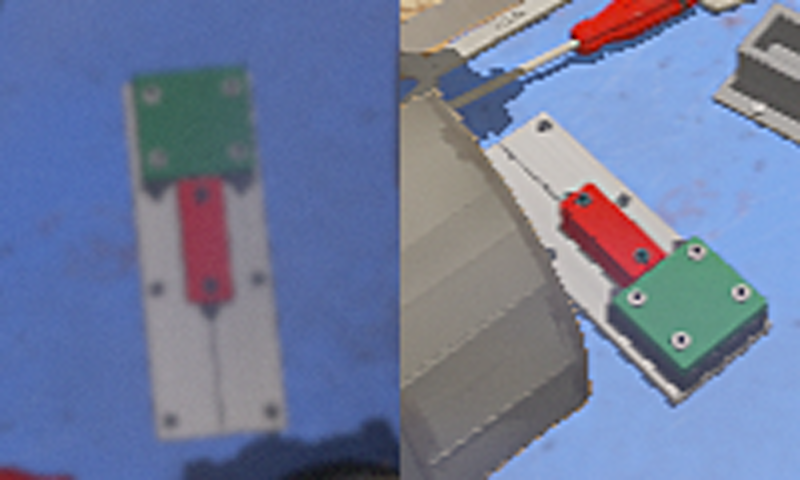

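Run:
```python
from h import *
print(manip.sign_off())
```

```text
the job is handed in; nothing more can be done
None
```

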